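# Line up the washed flowerpots by size on the balcony shelf

## Robot

A 6-joint arm with a two-finger parallel gripper is mounted at the origin on the work surface. World frame = base frame: x ahead of the robot, y to its left, z up, the work surface at z = 0. Lengths are in m, angles in rad, forces in N, time in s.
With the tool pointing down it reaches from about 0.325 to 0.85 m from the base axis. Payload 4.4 kg.
Tool frame: the origin (TCP) lies at the very end of the fingers, on their centre line; the grasp point (between the pads) lies 19 mm behind it; z points along the fingers, y is the direction in which the jaws open and shut (so a half turn about z gives the same grasp; the last joint's range is limited). The gripper opens to 94 mm and grips with 3 to 60 N. Pads are 16 mm wide; open, the fingers measure 119 mm over their backs; the gripper's body (75 mm by 177 mm) begins 78 mm behind the grasp point.
Start: joints at [0.967, 0.207, 1.542, -0, 1.393, -0.15], TCP at [0.252, 0.517, 0.205] pointing down, gripper open.
Joint ranges: [-2.73, 2.73], [-0.86, 2.22], [0.23, 2.46], [-1.11, 4.25], [0.08, 2.63], [-2.82, 2.82]. Speed limits (rad/s): [2.79, 2.79, 3.14, 3.14, 3.14, 3.14].

## Interface

Orientations are given as a unit quaternion [x, y, z, w].
In Python, from station import r, kin, imaging, telemetry gives the robot as it stands. Calls block until the motion is done:
- r.move_to(position, orientation): joint-space move of the TCP to a pose.
- r.movel(position, rot=None, speed=0.15, stop_force=None): straight line of the TCP; rot=None keeps the orientation; speed is the mean speed in m/s. With stop_force (N) it stops when the force on the tool has changed by that much, and returns True; else False.
- r.move_joints(angles): joint-space move.
- r.gripper_to(opening, grip_force=None): opening from 0.0 (shut) to 1.0 (fully open); grip_force is the grip in N (None keeps the last); returns when the fingers have stopped.
- r.pause(seconds).
- kin.ik(position, orientation): joint angles nearest the present ones, or None.
- imaging.get_image(name): name is "scene" or "top" or "wrist"; returns a dict with "color" (400x640x3 uint8, blue, green, red), "depth" (400x640 float32, m along the optical axis (not along the pixel's ray), 0 where there is no reading), "vfov" (degrees; the focal length in pixels is half the picture's height over the tangent of half this angle, whatever the lens; pixels are square), "cx", "cy" (the principal point, pixels), "R" (3x3) and "t" (3): a world point X has camera coordinates R X + t; the wrist camera has in their place "hand_eye" (4x4, takes a point from camera to tool coordinates, whose origin is the TCP and whose axes are the flange's). Camera axes: x right, y down, z forward; pixel columns grow to the right and rows downward; lengths in m; the calibration is good to about 2 mm. A picture is of the moment at which its call begins: read the wrist's pose just before it.
A pose or a line that the arm cannot do raises r.MotionError and nothing moves.
- r.close_job(): hands the job in, once; it reports no verdict.
Trained networks look in a picture, given as the dict that the camera call returned (one of the last four; its "shot" number tells which), for a name from the list of things; names that differ only in an ending like _2 or _b are one class to them, and where a whole thing is asked for, a point or a joint stands for the part that bears it (a point fixed in the world has none). Each returns a list of dicts, best first, with "conf" (0 to 1); they miss things now and then, are a little off and sometimes report something else, mostly with a low value. They report only what shows in the picture. A call takes as long as a camera call. They do not tell look-alikes from the thing itself.
- imaging.spot_in(picture, query): "position" ([row, column] in pixels, amid what is visible of it).
- imaging.outline_of(picture, query): "pixels" (400x640 bool, what is visible of it) and "position" ([row, column] in pixels, amid what is visible of it).
Readings, each from a call of its own:
- telemetry.current_time_s(): time.
- telemetry.current_joint_positions(): joint angles.
- telemetry.current_qd(): joint speeds.
- telemetry.current_tau(): joint torques, N m.
- telemetry.current_tcp_pos(): TCP position.
- telemetry.current_eef_rot(): TCP orientation.
- telemetry.current_force(): force on the tool from outside, world axes, zero at the start.
- telemetry.current_torque(): the same for the moment, N m.
- telemetry.current_finger_gap(): opening from 0.0 (shut) to 1.0 (fully open).
Only numpy, scipy, OpenCV 4.12 (cv2) and the standard library are available. Lean on these libraries where they do the work, as an engineer would, in place of code of your own. Each camera call takes 0.05 s, during which the arm holds its last target.

## Task

The four washed flowerpots are in the pulled-out tray: set them out for planting, in order of size along the glass shelf above, one standing upright in the middle of each brown saucer, the largest at the end next to the white dish and so on down to the smallest next to the brush. Leave the dish and the brush where they are.

Things in the scene. Friction and masses are not known exactly. Their poses are not given: they have to be found in the camera images.
- pot_green_center (a point): Centre (on axis, half-way up) of the smallest flowerpot: sage-green hollow plastic, 40 mm across its rim, 40 mm high; upright rim band over the top 14 mm, body below tapers to 29 mm at the foot; wall 3 mm; z is its axis, up. Loose, light. Starts upright on the tray floor (21 mm above worktop; tray walls 23 mm above that), its axis 65 to 95 mm in front of the shelf's edge, 40 mm or more clear of other pots.
- pot_orange_center (a point): Centre (on axis, half-way up) of the second smallest flowerpot: orange-terracotta coloured hollow plastic, 48 mm across its rim, 50 mm high; upright rim band over the top 14 mm, body below tapers to 35 mm at the foot; wall 3 mm; z is its axis, up. Loose, light. Starts upright on the tray floor (21 mm above worktop; tray walls 23 mm above that), its axis 65 to 95 mm in front of the shelf's edge, 40 mm or more clear of other pots.
- pot_blue_center (a point): Centre (on axis, half-way up) of the second largest flowerpot: dull-blue hollow plastic, 56 mm across its rim, 60 mm high; upright rim band over the top 14 mm, body below tapers to 40 mm at the foot; wall 3 mm; z is its axis, up. Loose, light. Starts upright on the tray floor (21 mm above worktop; tray walls 23 mm above that), its axis 65 to 95 mm in front of the shelf's edge, 40 mm or more clear of other pots.
- pot_yellow_center (a point): Centre (on axis, half-way up) of the largest flowerpot: mustard-yellow hollow plastic, 64 mm across its rim, 70 mm high; upright rim band over the top 14 mm, body below tapers to 46 mm at the foot; wall 3 mm; z is its axis, up. Loose, light. Starts upright on the tray floor (21 mm above worktop; tray walls 23 mm above that), its axis 65 to 95 mm in front of the shelf's edge, 40 mm or more clear of other pots.
- saucer_a: One of four identical brown round saucers, 84 mm across, 8 mm high; flat floor 3 mm thick, 72 mm across, low rim. They stand about 100 mm apart in a row along the frosted glass shelf (150 mm deep, 620 long, top 95 mm above worktop); which stands where in the row changes. Origin: centre of underside, on the glass. Stuck down.
- saucer_b: One of four identical brown round saucers, 84 mm across, 8 mm high; flat floor 3 mm thick, 72 mm across, low rim. They stand about 100 mm apart in a row along the frosted glass shelf (150 mm deep, 620 long, top 95 mm above worktop); which stands where in the row changes. Origin: centre of underside, on the glass. Stuck down.
- saucer_c: One of four identical brown round saucers, 84 mm across, 8 mm high; flat floor 3 mm thick, 72 mm across, low rim. They stand about 100 mm apart in a row along the frosted glass shelf (150 mm deep, 620 long, top 95 mm above worktop); which stands where in the row changes. Origin: centre of underside, on the glass. Stuck down.
- saucer_d: One of four identical brown round saucers, 84 mm across, 8 mm high; flat floor 3 mm thick, 72 mm across, low rim. They stand about 100 mm apart in a row along the frosted glass shelf (150 mm deep, 620 long, top 95 mm above worktop); which stands where in the row changes. Origin: centre of underside, on the glass. Stuck down.
- dish: White ceramic dish, 80 mm across, 24 mm high, loose, standing on the glass shelf beyond one end of the row of saucers, about 107 mm from the centre of the end saucer; which end changes. Origin: centre of its underside. To be left alone.
- brush: Scrubbing brush with black rubber handle, 115 mm long across the shelf, 40 mm wide, 64 mm high, loose, standing on its bristles on the glass shelf beyond the other end of the row, about 107 mm from the centre of the end saucer. Origin: centre of its underside, on the glass. To be left alone.
There are look-alikes about, which are no part of the job. Leave any purple look-alike of the part that bears pot_orange_center alone.

How it is judged:
At the end, for the whole second after the job is handed in: Each pot upright (0.1 rad) on its own saucer, within 12 mm of its centre and 5 mm of its floor, in the order yellow, blue, orange, green counted from the dish; all released and at rest; dish and brush within 20 mm of where they stood (horizontal distance between pot_yellow_center and dish between 0.06 and 0.157 m and (horizontal distance between pot_yellow_center and saucer_a below 0.012 m or horizontal distance between pot_yellow_center and saucer_b below 0.012 m or horizontal distance between pot_yellow_center and saucer_c below 0.012 m or horizontal distance between pot_yellow_center and saucer_d below 0.012 m) and angle between each of pot_yellow_center, pot_blue_center, pot_orange_center, pot_green_center's own z axis and vertical below 0.1 rad and height (world z) of pot_yellow_center between 0.128 and 0.138 m and linear speed of each of pot_yellow, pot_blue, pot_orange, pot_green below 0.02 m/s and contact force between the fingers and pot_yellow below 0.05 N and horizontal distance between pot_blue_center and dish between 0.157 and 0.257 m and (horizontal distance between pot_blue_center and saucer_a below 0.012 m or horizontal distance between pot_blue_center and saucer_b below 0.012 m or horizontal distance between pot_blue_center and saucer_c below 0.012 m or horizontal distance between pot_blue_center and saucer_d below 0.012 m) and height (world z) of pot_blue_center between 0.123 and 0.133 m and contact force between the fingers and pot_blue below 0.05 N and horizontal distance between pot_orange_center and dish between 0.257 and 0.357 m and (horizontal distance between pot_orange_center and saucer_a below 0.012 m or horizontal distance between pot_orange_center and saucer_b below 0.012 m or horizontal distance between pot_orange_center and saucer_c below 0.012 m or horizontal distance between pot_orange_center and saucer_d below 0.012 m) and height (world z) of pot_orange_center between 0.118 and 0.128 m and contact force between the fingers and pot_orange below 0.05 N and horizontal distance between pot_green_center and dish between 0.357 and 0.46 m and (horizontal distance between pot_green_center and saucer_a below 0.012 m or horizontal distance between pot_green_center and saucer_b below 0.012 m or horizontal distance between pot_green_center and saucer_c below 0.012 m or horizontal distance between pot_green_center and saucer_d below 0.012 m) and height (world z) of pot_green_center between 0.113 and 0.123 m and contact force between the fingers and pot_green below 0.05 N and distance of each of dish, brush from where it was at the start of the episode below 0.02 m); the robot touches nothing.
It fails at once if the white dish is pushed more than 20 mm (distance of dish from where it was at the start of the episode above 0.02 m).
It fails at once if the brush is pushed more than 20 mm (distance of brush from where it was at the start of the episode above 0.02 m).
It also fails if it takes over 112 s, if anything falls off the work surface, if the arm or the gripper's body presses on something with over 40 N, if the wrist force passes 120 N, or if a joint passes its speed limit or range.

## Working session

There is one attempt and no reset: what is moved stays moved. The work goes in short steps, each a Python script; the robot and the scene stay as the last script left them, time stands still between calls to the robot, and variables do not carry over. Pictures are saved under pics/ and viewed, and the job is handed in when it is done.

```bash
ls; mkdir -p pics
python3 - <<'E'
from station import r, kin, imaging, telemetry
import cv2,numpy as np
for n in ("scene","top","wrist"):
    d=imaging.get_image(n); cv2.imwrite(f"pics/{n}0.png",d["color"]); print(n,d["vfov"],d["cx"],d["cy"],d.get("R"),d.get("t"),d.get("hand_eye"))
print(telemetry.current_time_s(),telemetry.current_eef_rot(),telemetry.current_tcp_pos())
E
```

```text
pics
scene 48.91071858982129 311.73588156183627 194.15749400840934 [[ 0.89578011  0.44428538 -0.01372971]
 [ 0.34924461 -0.72259194 -0.59656441]
 [-0.27496583  0.5295955  -0.80244776]] [-0.4065981  -0.12623772  1.48009588] None
top 53.476571042540144 318.0676483680212 200.15407555496188 [[-0.02677337 -0.99909489 -0.03305446]
 [-0.99063086  0.03094724 -0.13301414]
 [ 0.13391669  0.02918353 -0.99056279]] [-0.0142653   0.4928422   1.14633494] None
wrist 68.91415850489078 316.67011561185467 199.09585003824182 None None [[ 8.36625518e-04 -9.70806664e-01 -2.39861881e-01  6.96234866e-02]
 [ 9.99999587e-01  8.97457379e-04 -1.44384890e-04 -2.88585684e-04]
 [ 3.55435629e-04 -2.39861661e-01  9.70807013e-01 -1.78590743e-01]
 [ 0.00000000e+00  0.00000000e+00  0.00000000e+00  1.00000000e+00]]
0.15 [ 2.24957719e-01  9.74368106e-01 -8.44902067e-04 -3.24472137e-04] [0.25171035 0.51626855 0.20455117]
```

View pics/scene0.png

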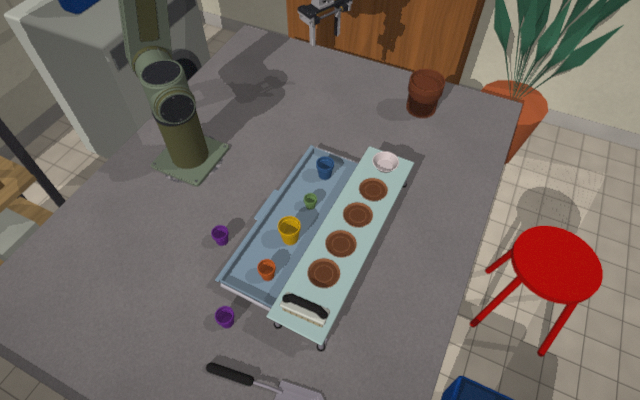

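View pics/top0.png

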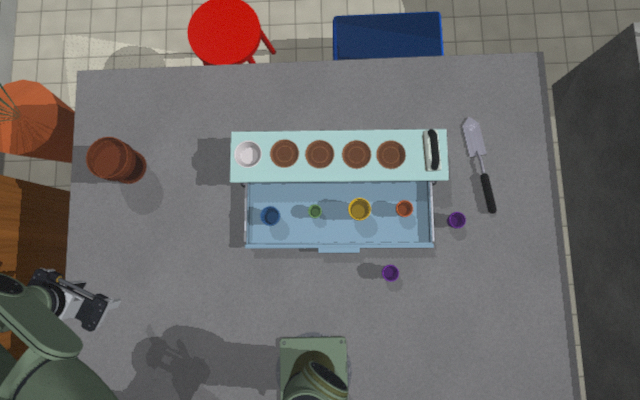

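View pics/wrist0.png

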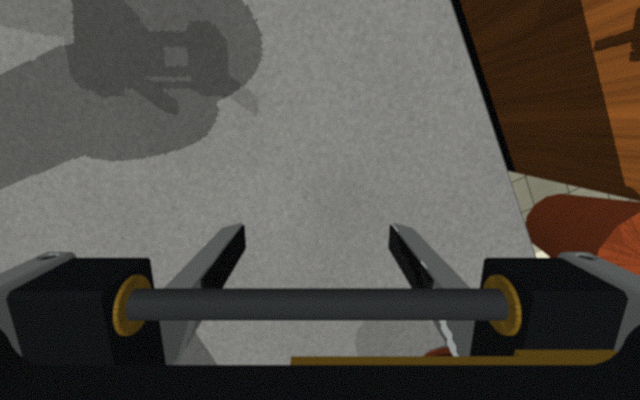

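The top picture shows the pots in the tray: blue (270,215), green (315,211), yellow (359,209) and orange (403,208), given as column, row. The saucers are at columns 285, 320, 356 and 391, row 154. The dish is at the left end (248,154) and the brush at the right (432,150). The purple look-alikes are at (456,219) and (390,272), both outside the tray. Next I measure.

```bash
cat > h.py <<'E'
from station import r, kin, imaging, telemetry
import cv2,numpy as np
from scipy.spatial.transform import Rotation as Ro
H=dict(green=.040,orange=.050,blue=.060,yellow=.070); D=dict(green=.040,orange=.048,blue=.056,yellow=.064)
def shot(n):
    p=np.array(telemetry.current_tcp_pos());q=telemetry.current_eef_rot()
    d=imaging.get_image(n)
    if n=="wrist":
        he=d["hand_eye"];Rt=Ro.from_quat(q).as_matrix()
        d["C"]=Rt@he[:3,3]+p; d["Rc"]=Rt@he[:3,:3]
    else:
        d["Rc"]=d["R"].T; d["C"]=-d["R"].T@d["t"]
    d["f"]=200/np.tan(np.radians(d["vfov"])/2)
    return d
def plane(d,uv,z):
    uv=np.atleast_2d(uv).astype(float)
    c=np.c_[(uv[:,0]-d["cx"])/d["f"],(uv[:,1]-d["cy"])/d["f"],np.ones(len(uv))]@d["Rc"].T
    return d["C"]+c*((z-d["C"][2])/c[:,2])[:,None]
def outl(d,name):
    return imaging.outline_of(d,name)
def circ(d,mask,z):
    # outer-circle fit, hull of mask projected onto plane z -> min enclosing circle
    cs,_=cv2.findContours(mask.astype(np.uint8),cv2.RETR_EXTERNAL,cv2.CHAIN_APPROX_NONE)
    c=max(cs,key=cv2.contourArea)[:,0,:]
    P=plane(d,c,z)[:,:2].astype(np.float32)
    (x,y),rad=cv2.minEnclosingCircle(P*1000)
    return x/1000,y/1000,2*rad, P.mean(0)
E
python3 - <<'E'
from h import *
for cam in("top","scene"):
    d=shot(cam)
    for n in H:
        for o in outl(d,f"pot_{n}_center")[:3]:
            print(cam,n,round(o["conf"],2),np.round(o["position"]),o["pixels"].sum(),np.round(np.r_[circ(d,o["pixels"],.021+H[n])[:3]],3), np.round(plane(d,[o["position"][::-1]],.021+H[n])[0],3))
    for n,z in(("saucer_a",.103),("dish",.119),("brush",.159)):
        for o in outl(d,n):
            print(cam,n,round(o["conf"],2),np.round(o["position"]),o["pixels"].sum(),np.round(np.r_[circ(d,o["pixels"],z)[:3]],3))
E
```

```text
top orange 0.74 [207. 405.] 206 [ 0.456 -0.274 46.231] [ 0.46  -0.277  0.071]
top orange 0.52 [223. 459.] 261 [ 0.417 -0.42  52.424] [ 0.409 -0.425  0.071]
top blue 0.58 [212. 268.] 264 [ 0.448  0.107 52.858] [0.455 0.112 0.081]
top yellow 0.73 [208. 359.] 435 [ 0.457 -0.145 67.201] [ 0.458 -0.144  0.091]
top saucer_a 0.94 [152. 359.] 658 [ 0.61  -0.143 83.644]
top saucer_a 0.82 [153. 393.] 649 [ 0.606 -0.241 81.987]
top saucer_a 0.79 [159. 319.] 643 [ 6.1500e-01 -3.9000e-02  8.2818e+01]
top saucer_a 0.58 [154. 284.] 671 [6.2100e-01 6.1000e-02 8.5458e+01]
top dish 0.78 [153. 247.] 603 [ 0.619  0.163 80.224]
top brush 0.67 [147. 432.] 692 [  0.602  -0.335 119.308]
scene green 0.5 [200. 308.] 172 [ 4.6200e-01 -2.9000e-02  5.8315e+01] [ 0.456 -0.028  0.061]
scene orange 0.86 [273. 268.] 340 [ 0.464 -0.283 64.685] [ 0.472 -0.287  0.071]
scene orange 0.8 [317. 223.] 310 [ 0.435 -0.435 54.767] [ 0.431 -0.439  0.071]
scene orange 0.7 [233. 221.] 256 [ 0.296 -0.246 63.809] [ 0.293 -0.239  0.071]
scene blue 0.56 [167. 324.] 358 [4.5200e-01 8.7000e-02 9.2492e+01] [0.451 0.089 0.081]
scene yellow 0.93 [226. 290.] 473 [ 0.466 -0.158 90.152] [ 0.462 -0.146  0.091]
scene saucer_a 0.9 [214. 358.] 633 [ 6.1300e-01 -4.1000e-02  8.7042e+01]
scene saucer_a 0.8 [243. 341.] 699 [ 0.611 -0.144 86.246]
scene saucer_a 0.73 [189. 374.] 557 [6.2100e-01 5.9000e-02 8.6391e+01]
scene saucer_a 0.66 [271. 324.] 828 [ 0.606 -0.239 86.821]
scene dish 0.86 [160. 382.] 396 [ 0.618  0.157 78.177]
scene brush 0.76 [309. 305.] 943 [  0.616  -0.363 116.314]
scene brush 0.64 [272. 269.] 287 [ 0.493 -0.318 54.359]
scene brush 0.55 [202. 309.] 178 [ 0.495 -0.091 53.573]
scene brush 0.35 [218. 358.] 561 [ 6.2500e-01 -7.6000e-02  7.7486e+01]
```

```bash
cat >> h.py <<'E'
a=np.arctan2(.015,.30)
Q=Ro.from_matrix(np.array([[-np.cos(a),-0.0,0],[0,1,0],[0,0,-1]])*0+np.array([[-np.cos(a),np.sin(a),0],[np.sin(a),np.cos(a),0],[0,0,-1]])).as_quat()
E
python3 - <<'E'
from h import *
print(Q, kin.ik([.37,-.09,.33],Q))
r.move_to([.37,-.09,.33],Q)
print(telemetry.current_time_s(),telemetry.current_joint_positions())
d=shot("wrist");cv2.imwrite("pics/w1.png",d["color"])
for n in H:
    for o in outl(d,f"pot_{n}_center")[:3]:
        print(n,round(o["conf"],2),np.round(o["position"]),o["pixels"].sum(),np.round(np.r_[circ(d,o["pixels"],.021+H[n])[:3]],3))
for o in outl(d,"saucer_a"):
    print(round(o["conf"],2),np.round(o["position"]),o["pixels"].sum(),np.round(np.r_[circ(d,o["pixels"],.103)[:3]],3))
E
```

```text
[0.0249766  0.99968804 0.         0.        ] [-4.66960992e-01 -3.02308555e-01  1.77602415e+00 -4.44089210e-16
  1.66787706e+00 -1.98779892e+00]
3.2 [-4.65992570e-01 -3.02042865e-01  1.77605278e+00  2.03360112e-04
  1.66781187e+00 -1.98763484e+00]
green 0.76 [225. 362.] 517 [ 4.540e-01 -1.900e-02  4.683e+01]
orange 0.91 [210. 119.] 967 [ 0.413 -0.399 70.074]
orange 0.75 [117. 224.] 861 [ 0.278 -0.219 49.442]
orange 0.69 [228. 205.] 719 [ 0.452 -0.268 62.155]
blue 0.75 [218. 444.] 1296 [ 0.439  0.102 75.043]
yellow 0.61 [233. 286.] 1413 [ 0.452 -0.142 74.306]
yellow 0.22 [225. 361.] 486 [ 4.4500e-01 -2.3000e-02  4.2949e+01]
0.82 [334. 414.] 1083 [6.250e-01 5.900e-02 8.074e+01]
0.81 [331. 357.] 1188 [ 6.1600e-01 -3.7000e-02  8.2826e+01]
0.55 [329. 290.] 1201 [ 0.611 -0.141 82.918]
```

View pics/w1.png

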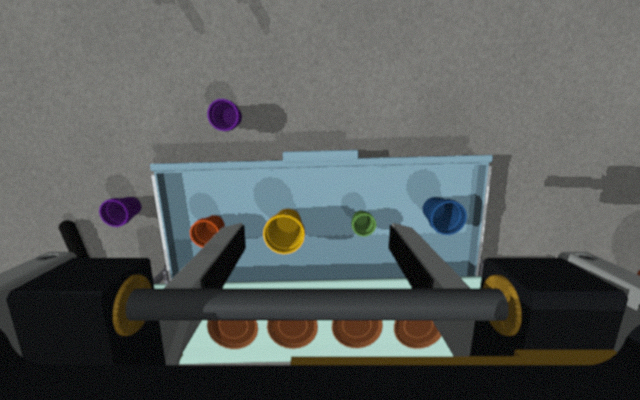

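```bash
cat >> h.py <<'E'
Q1=Q
Q=(Ro.from_quat(Q1)*Ro.from_euler('z',np.pi)).as_quat()
E
python3 - <<'E'
from h import *
r.move_to([.44,-.09,.33],Q)
print(telemetry.current_time_s(),telemetry.current_joint_positions())
d=shot("wrist");cv2.imwrite("pics/w2.png",d["color"])
for n in H:
    for o in outl(d,f"pot_{n}_center")[:3]:
        print(n,round(o["conf"],2),np.round(o["position"]),o["pixels"].sum(),np.round(np.r_[circ(d,o["pixels"],.021+H[n])[:3]],3))
for o in outl(d,"saucer_a"):
    print(round(o["conf"],2),np.round(o["position"]),o["pixels"].sum(),np.round(np.r_[circ(d,o["pixels"],.103)[:3]],3))
np.savez("pics/w2.npz",**{k:d[k] for k in("color","depth","C","Rc","f","cx","cy")})
E
```

```text
6.2083 [-3.94944084e-01 -1.41012990e-01  1.64655438e+00 -1.39780329e-05
  1.63599753e+00  1.22566681e+00]
green 0.57 [162. 271.] 504 [ 4.5700e-01 -1.8000e-02  4.0033e+01]
orange 0.79 [157. 433.] 905 [ 0.458 -0.268 56.524]
orange 0.69 [267. 394.] 222 [ 0.287 -0.21  53.196]
orange 0.6 [171. 522.] 1023 [ 0.428 -0.399 67.801]
blue 0.92 [176. 184.] 1386 [ 0.449  0.103 72.043]
yellow 0.65 [163. 352.] 1531 [ 0.457 -0.144 63.681]
0.88 [ 42. 426.] 3621 [ 0.606 -0.237 82.296]
0.87 [ 41. 268.] 3638 [ 6.1400e-01 -3.7000e-02  8.3526e+01]
0.67 [ 40. 189.] 3625 [6.2000e-01 6.3000e-02 8.2666e+01]
0.67 [ 42. 350.] 3694 [ 0.61  -0.141 83.462]
```

View pics/w2.png

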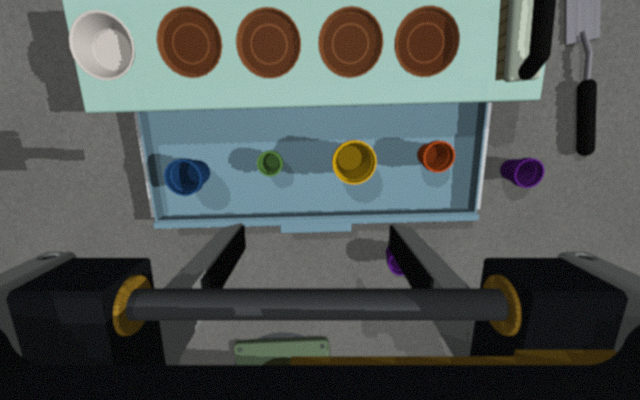

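The wrist picture shows the saucers at columns 189, 268, 350 and 426, with the dish at left (100,45) and the brush at right (525,40). The pots are blue (184,176), green (271,162), yellow (352,163) and orange (433,157). The purple ones at (523,172) and (395,262) lie outside the tray. The silhouettes include the pot bodies, so I'll fit the full pot shape to them.

```bash
cat >> h.py <<'E'
from scipy.optimize import minimize
F=dict(green=.029,orange=.035,blue=.040,yellow=.046)
def proj(d,X):
    c=(np.asarray(X)-d["C"])@d["Rc"]
    return np.c_[c[:,0]/c[:,2]*d["f"]+d["cx"],c[:,1]/c[:,2]*d["f"]+d["cy"]]
T=np.linspace(0,2*np.pi,48,endpoint=False); CS=np.c_[np.cos(T),np.sin(T)]
def fit(d,mask,discs,x0):
    # discs: list of (z,radius) ; silhouette hull IoU
    S=4; m=cv2.resize(mask.astype(np.uint8),None,fx=S,fy=S,interpolation=cv2.INTER_NEAREST)
    def cost(p):
        P=np.vstack([proj(d,np.c_[p+CS*R_,np.full(48,z)]) for z,R_ in discs])
        h=cv2.convexHull((((P+.5)*S-.5)).astype(np.float32))
        im=np.zeros_like(m); cv2.fillConvexPoly(im,np.round(h).astype(np.int32),1)
        return 1-(im&m).sum()/max(1,(im|m).sum())
    s=minimize(cost,x0,method="Nelder-Mead",options=dict(initial_simplex=np.array(x0)+np.array([[0,0],[.008,0],[0,.008]]),xatol=1e-4,fatol=1e-4))
    return s.x,1-s.fun
def potdiscs(n,z0): return [(z0,F[n]/2),(z0+H[n]-.014,D[n]/2),(z0+H[n],D[n]/2)]
E
python3 - <<'E'
from h import *
x0=dict(green=(.457,-.018),orange=(.457,-.273),blue=(.448,.108),yellow=(.457,-.144))
for cam in("wrist","top","scene"):
    d=shot(cam)
    for n in H:
        for o in outl(d,f"pot_{n}_center")[:4]:
            p,i=fit(d,o["pixels"],potdiscs(n,.021),x0[n])
            if i>.4 : print(cam,n,np.round(p,4),round(i,2))
    for o in outl(d,"saucer_a"):
        c=circ(d,o["pixels"],.103); 
        p,i=fit(d,o["pixels"],[(.095,.042),(.103,.042)],c[:2]); print(cam,"s",np.round(p,4),round(i,2))
E
```

```text
wrist green [ 0.4573 -0.0172] 0.94
wrist orange [ 0.4562 -0.2727] 0.93
wrist blue [0.4447 0.1096] 0.92
wrist yellow [ 0.4564 -0.1444] 0.96
wrist s [ 0.6129 -0.0364] 0.92
wrist s [ 0.6057 -0.238 ] 0.94
wrist s [0.619  0.0627] 0.92
wrist s [ 0.6094 -0.1411] 0.95
top orange [ 0.4572 -0.2754] 0.95
top blue [0.443 0.107] 0.81
top s [0.6219 0.0628] 0.92
top s [ 0.6477 -0.1477] 0.1
top s [ 0.6589 -0.0036] 0.05
scene green [ 0.4565 -0.0188] 0.82
scene orange [ 0.4556 -0.2745] 0.93
scene blue [0.4424 0.1095] 0.79
scene s [ 0.6054 -0.2382] 0.89
scene s [ 0.6133 -0.0357] 0.86
scene s [0.6199 0.0634] 0.9
scene s [ 0.6094 -0.1417] 0.92
```

Measurements from the three cameras agree within about 3 mm. The dish sits beyond the +y end, so the targets are:
- **Yellow:** (.620, .063)
- **Blue:** (.613, -.036)
- **Orange:** (.609, -.141)
- **Green:** (.6056, -.238)

Orange could be any of three: (433,157) in the tray, orange-coloured; (523,172), purple; (395,262), purple. Only the first fits, and I'll confirm it in a crop before reaching for it. First, yellow.

```bash
cat >> h.py <<'E'
PICK=dict(green=(.457,-.018),orange=(.4565,-.2735),blue=(.444,.109),yellow=(.4564,-.1444))
GOAL=dict(yellow=(.6195,.063),blue=(.613,-.0362),orange=(.6094,-.1413),green=(.6056,-.238))
GRIP=.026
t=lambda s:print(s,round(telemetry.current_time_s(),2),np.round(telemetry.current_tcp_pos(),4),"gap",round(telemetry.current_finger_gap()*94,1),"F",np.round(telemetry.current_force(),1))
def pick(n):
    x,y=PICK[n]; z=.021+H[n]-GRIP
    r.gripper_to((D[n]+.022)/.094,8)
    r.move_to([x,y,z+.10],Q); t("above")
    hit=r.movel([x,y,z],speed=.12,stop_force=8); t("down %s"%hit)
    if hit: return False
    r.gripper_to((D[n]-.02)/.094,8); t("closed")
    r.movel([x,y,.14+H[n]-GRIP],speed=.15); t("lifted")
    return abs(telemetry.current_finger_gap()*.094-D[n])<.008
def place(n):
    x,y=GOAL[n]; zf=.098+H[n]-GRIP
    r.movel([x,y,.14+H[n]-GRIP],speed=.2); t("over")
    r.movel([x,y,zf+.010],speed=.1)
    hit=r.movel([x,y,zf-.003],speed=.03,stop_force=2.5); t("set %s"%hit)
    r.gripper_to((D[n]+.016)/.094); t("rel")
    r.movel([x,y,zf+.12],speed=.15); t("up")
E
python3 - <<'E'
from h import *
d=shot("wrist"); cv2.imwrite("pics/crop.png",cv2.resize(d["color"][110:290,360:560],None,fx=4,fy=3))
if pick("yellow"):
    place("yellow")
    d=shot("wrist"); cv2.imwrite("pics/y.png",d["color"])
E
```

```text
above 8.57 [ 0.4573 -0.1447  0.1661] gap 86.1 F [-0.5  0.1  0.8]
down False 9.55 [ 0.4573 -0.1448  0.066 ] gap 86.1 F [-0.6  0.7  0.9]
closed 10.05 [ 0.4567 -0.1446  0.0654] gap 61.7 F [ 0.1 -0.4  2.8]
lifted 10.99 [ 0.4556 -0.144   0.1829] gap 61.5 F [-0.8 -0.4 -0.1]
over 12.46 [0.619  0.0622 0.1839] gap 61.9 F [-0.1 -0.7 -0.4]
set True 13.32 [0.6201 0.063  0.1414] gap 62.1 F [0.7 0.3 2.5]
rel 13.83 [0.6191 0.063  0.1405] gap 79.9 F [0.2 0.5 0. ]
up 14.79 [0.6188 0.063  0.2607] gap 79.8 F [ 0.8 -0.1  0.2]
```

View pics/crop.png

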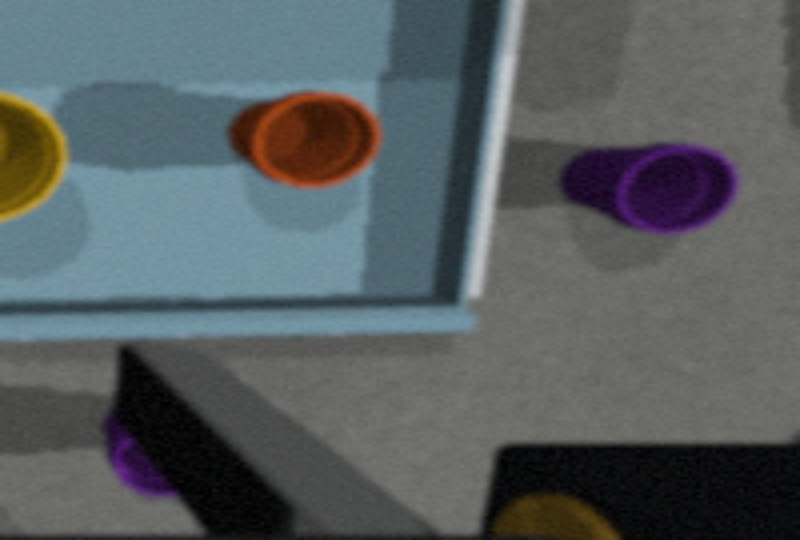

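View pics/y.png

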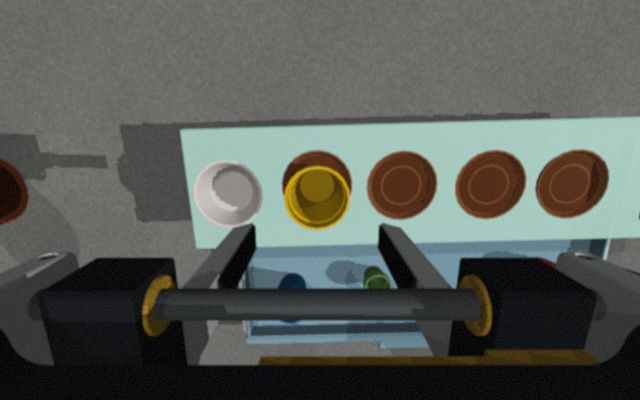

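The crop confirms the orange pot inside the tray (its two purple look-alikes are outside). The wrist picture shows yellow standing in the saucer next to the dish. Now blue.

Run:
```python
from h import *
if pick("blue"):
    place("blue")
    d=shot("wrist"); cv2.imwrite("pics/b.png",d["color"])
```

```text
above 15.95 [0.4459 0.1089 0.1563] gap 78.1 F [0.3 0.6 0.9]
down False 16.93 [0.445  0.109  0.0557] gap 77.6 F [-0.8 -0.5 -0.4]
closed 17.43 [0.4445 0.1091 0.0555] gap 55.5 F [-0.3  0.4  2. ]
lifted 18.37 [0.443  0.1089 0.1729] gap 55.7 F [-0.2  0.2  0.3]
over 19.63 [ 0.6124 -0.0357  0.1737] gap 55.2 F [-0.5  1.  -0.5]
set True 20.49 [ 0.6135 -0.0358  0.1316] gap 56.1 F [-0.1  0.9  1.9]
rel 20.98 [ 0.6126 -0.036   0.131 ] gap 72.2 F [-0.4  0.1 -0.1]
up 21.93 [ 0.6122 -0.0361  0.2507] gap 72.0 F [ 0.7 -1.   0.3]
```

View pics/b.png

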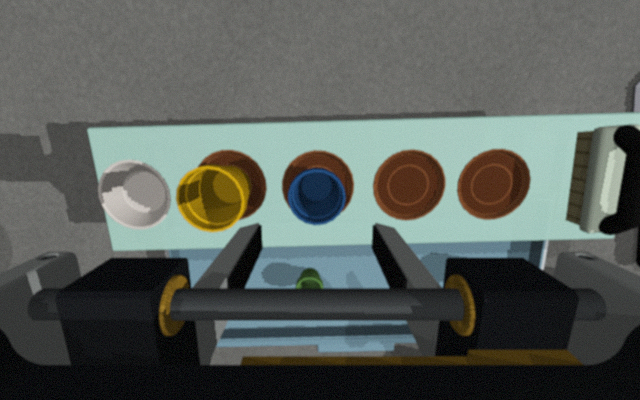

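Yellow (215,195) and blue (317,195) both stand upright in their saucers. Now orange, then green.

Run:
```python
from h import *
if pick("orange"):
    place("orange")
    if pick("green"):
        place("green")
r.move_to([.44,-.09,.36],Q); t("home")
d=shot("wrist"); cv2.imwrite("pics/f.png",d["color"])
e=shot("top");cv2.imwrite("pics/ft.png",e["color"])
s=shot("scene");cv2.imwrite("pics/fs.png",s["color"])
for nm,d in(("wrist",d),("top",e),("scene",s)):
    for n in H:
        for o in outl(d,f"pot_{n}_center")[:4]:
            p,i=fit(d,o["pixels"],potdiscs(n,.098),GOAL[n])
            if i>.5: print(nm,n,np.round((p-GOAL[n])*1000,1),round(i,2))
    for q,z in(("dish",.119),("brush",.159)):
        for o in outl(d,q)[:1]: print(nm,q,np.round(circ(d,o["pixels"],z)[:3],3))
```

```text
above 23.4 [ 0.4576 -0.2733  0.1458] gap 70.2 F [ 0.3 -0.   0.4]
down False 24.38 [ 0.4573 -0.2739  0.0458] gap 69.7 F [ 1.  -0.7  0.3]
closed 24.88 [ 0.4568 -0.2738  0.0455] gap 45.9 F [-0.8  0.   2.6]
lifted 25.82 [ 0.4557 -0.2729  0.1628] gap 45.9 F [ 0.4  0.3 -0.1]
over 26.98 [ 0.6086 -0.142   0.1637] gap 45.9 F [ 0.9  0.4 -0.8]
set True 27.85 [ 0.6099 -0.1416  0.1214] gap 46.5 F [ 1.4 -0.3  2. ]
rel 28.35 [ 0.609  -0.1412  0.1206] gap 64.1 F [-1.  -0.   0.2]
up 29.31 [ 0.6086 -0.141   0.2407] gap 63.9 F [ 0.9 -0.1  0.3]
above 30.46 [ 0.4588 -0.0186  0.1362] gap 61.5 F [-0.2  0.5  0.1]
down False 31.44 [ 0.458  -0.0183  0.0357] gap 62.1 F [-0.5  0.2  0.2]
closed 31.94 [ 0.4574 -0.018   0.0354] gap 38.2 F [ 0.7 -0.1  1.4]
lifted 32.88 [ 0.4561 -0.0178  0.153 ] gap 38.1 F [ 0.1 -0.4 -0.2]
over 34.36 [ 0.6052 -0.2374  0.1538] gap 38.2 F [-0.8  0.5 -0.2]
set True 35.23 [ 0.6061 -0.2378  0.1114] gap 38.0 F [1.4 0.9 2.7]
rel 35.73 [ 0.6052 -0.2376  0.1106] gap 55.9 F [ 0.4 -0.2  0.1]
up 36.68 [ 0.6049 -0.2376  0.2306] gap 56.1 F [-0.5 -0.1 -0.3]
home 37.69 [ 0.4402 -0.0903  0.359 ] gap 56.0 F [ 1.  -0.4  0.2]
wrist green [0.4 0.6] 0.94
wrist orange [-0.2  0.1] 0.96
wrist yellow [-0.5 -0.5] 0.95
wrist dish [ 0.617  0.164 78.483]
wrist brush [  0.595  -0.321 102.348]
top yellow [ 0.8 -1. ] 0.94
top dish [ 0.619  0.163 73.723]
scene green [ 0.8 -2.1] 0.92
scene blue [ 2.1 -1.6] 0.94
scene yellow [ 1.2 -2.6] 0.92
scene dish [ 0.618  0.159 80.675]
```

View pics/f.png

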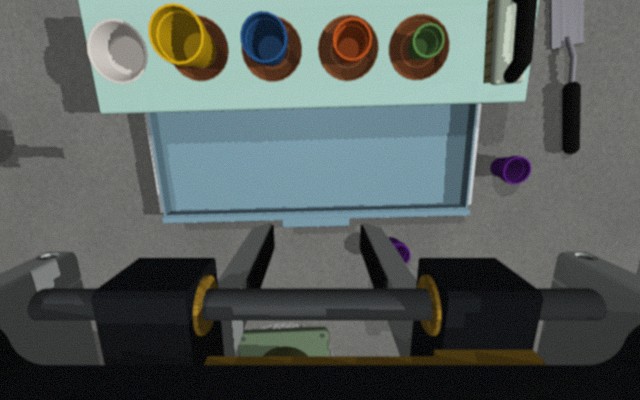

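View pics/fs.png

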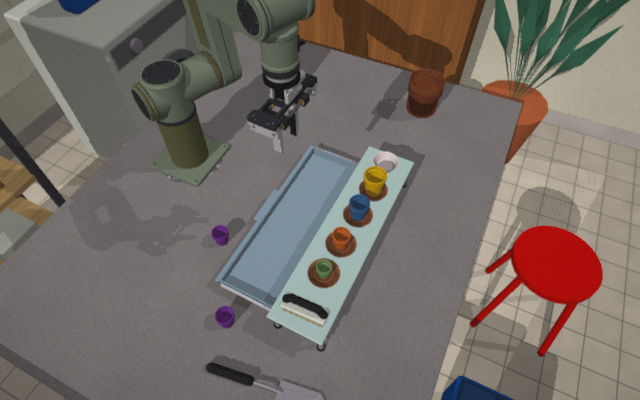

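All four pots are upright in their saucers, in the right order. They fit the upright-pot model within 3 mm of each saucer centre, and the dish and brush haven't moved. Handing in.

Run:
```python
from h import *
r.close_job()
```

```text
the job is handed in; nothing more can be done
```

All four pots now stand upright on their saucers in the order yellow, blue, orange, green, counted from the dish. I handed the job in at about 38 s; it reports no verdict.

- **Position:** Fitting the upright pot shape to the pictures put each pot within about 3 mm of its saucer centre. Orange rests on the wrist picture alone and blue on the scene picture alone, because the other cameras gave no usable outline for them. Yellow had three fits and green two.
- **Height:** Each pot touched down within about 1 mm of the height expected for the saucer floor.
- **Dish:** It measures within 2 mm of where it stood at the start.
- **Brush:** I have no clean number for it. The final wrist picture cuts it off, and the top and scene cameras did not report it at the end. It looks unmoved in the pictures, and nothing came near it.
- **Look-alikes:** I did not touch the purple pots.
- **Gripper:** It was open and clear of everything at hand-in.

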